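Hang the lantern over the earring dish

ROBOT

A 6-joint arm with a two-finger parallel gripper is mounted at the origin on the work surface. World frame = base frame: x ahead of the robot, y to its left, z up, the work surface at z = 0. Lengths are in m, angles in rad, forces in N, time in s.
With the tool pointing down it reaches from about 0.35 to 0.775 m from the base axis. Payload 5.5 kg.
Tool frame: the origin (TCP) lies midway between the tips of the shut fingers; the grasp point (between the pads) lies env.grasp_offset behind it (env.grasp_offset is the distance from the TCP to the grasp point, in m); z points along the fingers, y is the line along which they close (so a half turn about z gives the same grasp; the last joint's range is limited). The gripper opens to 85 mm and grips with 20 to 120 N. Pads are 22 mm wide; open, the fingers measure 114 mm over their backs; the gripper's body (76 mm by 85 mm) begins 54 mm behind the grasp point. The pads swing forward as they close: fully open they stand 13 mm farther back than shut.
Start: joints at [-1.24, 0.313, 0.046, 1.304, 0, 1.431], TCP at [0.261, -0.512, 0.203] pointing down, gripper open.
Joint ranges: [-2.76, 2.76], [-0.86, 1.69], [-1.03, 1.26], [-2.2, 2.34], [-1.47, 1.5], [-3.14, 3.14]. Speed limits (rad/s): [2.57, 2.57, 3.14, 3.14, 3.14, 3.14].

INTERFACE

Orientations are given as a unit quaternion [w, x, y, z].
In Python, from workcell import monitor, viewer, order, env gives the robot as it stands.
- The arm moves only by the tool carry_out, never from a script. Its argument "plan" is a list that holds one entry, the list of rows, each a list of 7 numbers: the turn, a rotation vector about the world's x, y, z in rad, then the shift along the world's x, y, z in mm, then the finger opening in mm, from 0 to 85.4. A call has 1 to 20 rows; each row is the pose to reach, as a shift and turn from the pose commanded when the call began; what a row does not reach only later rows make up. A row lasts 1/10 s, in which the tool goes at most 50 mm and 8.59 degrees, less where a joint would pass 70% of its speed; a pose out of reach is approached as far as the arm can. A call with a gripper value outside its range is refused whole. The fingers move at their own pace and stop on an object; "squeeze" is the grip in N (left out, the last holds). Time passes only in rows, so rows that repeat a pose let the fingers close. It gives the time, the measured TCP pose, the force, the opening and the grip force at its end, in the units of the state.
- monitor.get_state(): the state, without advancing time (a new reading comes with each control period).
- viewer.read_camera(name): name is "scene" or "side" or "wrist"; returns the picture (480x640x3 uint8, red, green, blue); there is no depth.
- viewer.calibration(name): a dict with "K" (3x3 intrinsics, pixels), "dist" ([k1, k2, p1, p2, k3] as OpenCV has them; the pictures are not rectified), "eye" and "rotation" of the camera in the world. Camera axes: x right, y down, z forward; pixel columns grow to the right and rows downward; lengths in m; the calibration is good to about 2 mm. A picture is of the moment at which its call begins: read the wrist's pose just before it. calibration takes no time and is no camera call; for the wrist camera it gives the pose at the moment of the call.
- order.hand_in(): hands the job in; it is judged then, once.
The state is a dict: "clock": time; "joint_pos": joint angles; "qvel": joint speeds; "tau": joint torques, N m; "tcp_pos": TCP position; "orientation": TCP orientation; "wrist_force": force on the tool from outside, world axes, zero at the start; "ft_torque": the same for the moment, N m; "finger_gap": finger opening in m; "grip_force": force on a finger pad.
Only numpy, scipy, OpenCV 4.12 (cv2) and the standard library are available. Lean on these libraries where they do the work, as an engineer would, in place of code of your own. Each camera call takes 0.05 s, during which the arm holds its last target. There are 200 camera calls.

TASK

Hang the grey lantern by its hook on the steel rail so that it lights the yellow dish, with its drum hanging freely over the dish. Its weight is off-centre, so it hangs at a lean: let the hook come to rest on the rail while you still hold it, ease it into that lean and release it slowly so that it does not swing, and leave it hanging nearly still. Do not shift or tip any of the other things.

Things in the scene. Friction and masses are not known exactly. Their poses are not given: they have to be found in the camera images.
- lantern_mid (a point): Grey plastic battery lantern, 155 mm tall in all, 0.2 to 0.3 kg, starts standing upright. Point on the axis of its drum (60 mm across, 85 mm tall), 77.5 mm above its underside; z is up, x points the way its hook reaches out. A battery pack (18 mm in x, 42 mm in y, 70 mm tall) with a toggle switch juts from the drum's back, to x = -43 mm (switch tip -53 mm).
- lantern_blade (a point): The place to grip: on the flat upright blade on the lantern's top, 10 mm in x and 12 mm in y (pinch it along y). It is 10 mm in -x from and 40 mm above lantern_mid, same axes. The blade is free from 32 mm below to 27 mm above this point, where the hook's bridge starts.
- lantern_seat (a point): Mid underside of the hook's bridge, 13 mm in +x from and 67.5 mm above lantern_mid, same axes; the rail goes here. The bridge is 10 mm thick, 12 mm wide. The hook opens downwards: a 36 mm gap in x (18 mm each side of this point) between the blade and a lip 8 mm thick that reaches 22 mm below the bridge.
- lantern: The same lantern; origin at the centre of its underside, same axes. Centre of mass at x = -13 mm, z = 36.5 mm. Hung with the rail at the middle of the hook's gap it leans about 13 degrees, with the rail near the lip about 19, the drum swinging in under the rail. The rail usually stays where it was set in the gap. Let go upright it swings for long, with little damping.
- stand: Fixed rail stand: a level steel bar, 12 mm in diameter, 380 mm long along y, on a 12 mm post at each end with wooden feet 120 mm long in x. Origin on the shelf below the middle of the bar, z up, x square to the bar. The bar's axis is 240 mm above the origin. The dish stands under one half of the bar, the red tin under the other.
- rail_mid (a point): Middle of the bar of the stand, on its axis, same axes as the stand: y runs along the bar.
- dish: Yellow ceramic dish, loose, 110 mm across the rim, 28 mm tall, with a few small studs in it; origin at the centre of its underside. Stands below the bar (within 12 mm of it sideways), about 90 mm to one side of its middle.
- tin: Red polish tin, loose, 72 mm across and 24 mm tall; origin at the centre of its underside.
- jar: Green glass jar with a white swing-top lid, loose, 72 mm across and 104 mm tall; origin at the centre of its underside.
- earring_stand: Clear acrylic earring stand, loose: foot 90 x 110 mm, post and cross-bars, 130 mm tall; origin at the centre of its underside.
- shoe_tree: Steel shoe tree, loose, lying along its x axis, 270 mm long, 66 mm wide, 45 mm tall; origin on the shelf about its middle.

How it is judged:
On the way:
1. the hook rests on the rail while the gripper still holds the lantern (contact force between lantern and stand above 0.3 N and contact force between the fingers and lantern above 0.5 N and z of lantern_seat in the frame of stand between 0.225 and 0.265 m and horizontal distance between lantern_mid and dish below 0.09 m and linear speed of lantern below 0.1 m/s), for 0.15 s.
At the end, for the whole second after the job is handed in: The lantern hangs by its hook on the rail (mid hook within 30 mm of the rail sideways, at its height), clear of the shelf, leaning under 34 degrees, the middle of its drum within 55 mm horizontally of the dish's centre, released and nearly still (under 80 mm/s and 0.8 rad/s) (contact force between lantern and stand above 0.5 N and z of lantern_seat in the frame of stand between 0.225 and 0.265 m and x of lantern_seat in the frame of stand between -0.03 and 0.03 m and horizontal distance between lantern_mid and dish below 0.055 m and height (world z) of lantern above 0.05 m and angle between lantern's own z axis and vertical below 0.6 rad and linear speed of lantern below 0.08 m/s and angular speed of lantern below 0.8 rad/s and contact force between lantern and the fingers below 0.1 N); the robot touches nothing.
It fails at once if once let go, the lantern swings hard on the rail (over 2 rad/s, as when it is let go upright all at once) (angular speed of lantern above 2 rad/s and contact force between lantern and stand above 0.3 N and contact force between the fingers and lantern below 0.1 N and z of lantern_seat in the frame of stand above 0.225 m).
It fails at once if one of the other things is shifted by more than 30 mm or tipped (distance of any of dish, tin, jar, earring_stand, shoe_tree from where it was at the start of the episode above 0.03 m or angle between any of dish, tin, jar, earring_stand, shoe_tree's own z axis and vertical above 0.4 rad).
It also fails if it takes over 64 s, if anything falls off the work surface, if the arm or the gripper's body presses on something with over 40 N, if the wrist force passes 120 N, or if a joint passes its speed limit or range.

## Working session

There is one attempt and no reset: what is moved stays moved. The work goes in short steps, Python scripts to look and compute and a tool call to move; the robot and the scene stay as the last step left them, time stands still between calls to the robot, and variables do not carry over. Pictures are saved under pics/ and viewed, at most 10 in all, crops included, and the job is handed in when it is done.

Besides the shell and the picture viewer there is one more tool, called after "Emit:" by a JSON object that holds its "api" and its "payload", one argument or row to a line. carry_out: Moves the arm, as the interface text tells. Its arguments: {"type":"object","properties":{"plan":{"type":"array","items":{"type":"array","items":{"type":"array","items":{"type":"number"}}}},"squeeze":{"type":"number"}},"required":["plan"]}

```bash
ls; mkdir -p pics; python3 - <<'E'
from workcell import monitor, viewer, order, env
import cv2,numpy as np
for n in("scene","side"):
    cv2.imwrite(f"pics/{n}0.png",viewer.read_camera(n)[:,:,::-1]); c=viewer.calibration(n); print(n,c)
s=monitor.get_state();print(s,env.grasp_offset)
E
```

```text
pics
scene {'K': array([[461.78209512,   0.        , 315.17295474],
       [  0.        , 461.78209512, 240.03885881],
       [  0.        ,   0.        ,   1.        ]]), 'dist': array([-0.06261812,  0.        ,  0.        ,  0.        ,  0.        ]), 'eye': array([ 0.96081196, -0.54615955,  1.24711961]), 'rotation': array([-0.26145314,  0.91107846,  0.30782168, -0.08260813])}
side {'K': array([[441.02368523,   0.        , 320.51904186],
       [  0.        , 441.02368523, 243.69234526],
       [  0.        ,   0.        ,   1.        ]]), 'dist': array([-0.02698324,  0.        ,  0.        ,  0.        ,  0.        ]), 'eye': array([0.02442075, 0.71806514, 0.72920407]), 'rotation': array([ 0.14882452, -0.27472332,  0.83221872, -0.45802877])}
{'clock': 0.1, 'joint_pos': array([-1.23958670e+00,  3.13898275e-01,  4.51001112e-02,  1.30358777e+00,
        3.81234350e-05,  1.43120176e+00]), 'qvel': array([-0.00088526, -0.00193684,  0.00275604,  0.00131672,  0.00080786,
        0.00061746]), 'tau': array([ 2.35385363e-03, -4.81726670e+01,  2.99242973e+01,  1.27882967e-02,
       -9.68914583e-05,  1.31050609e-05]), 'tcp_pos': array([ 0.26066673, -0.5119725 ,  0.20211652]), 'orientation': array([-7.92981992e-04,  9.72420332e-01,  2.33233927e-01, -5.70574270e-05]), 'wrist_force': array([-1.38091016, -0.13135557, -0.40829363]), 'ft_torque': array([-0.00150989, -0.06829292,  0.02730476]), 'grip_force': 0.0, 'finger_gap': 0.08531016817312287} 0.0187
```

View pics/scene0.png

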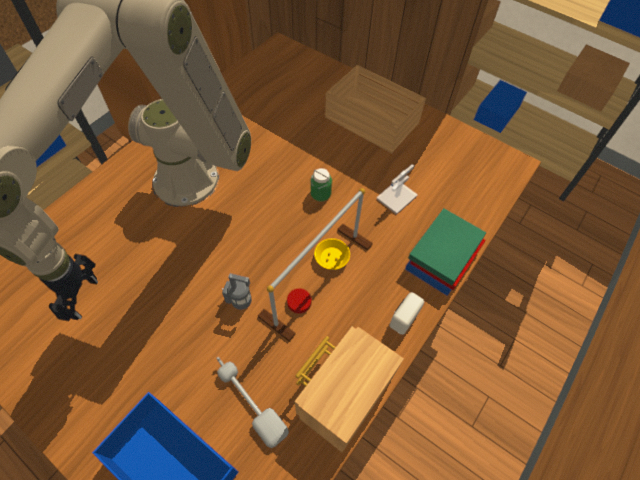

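View pics/side0.png

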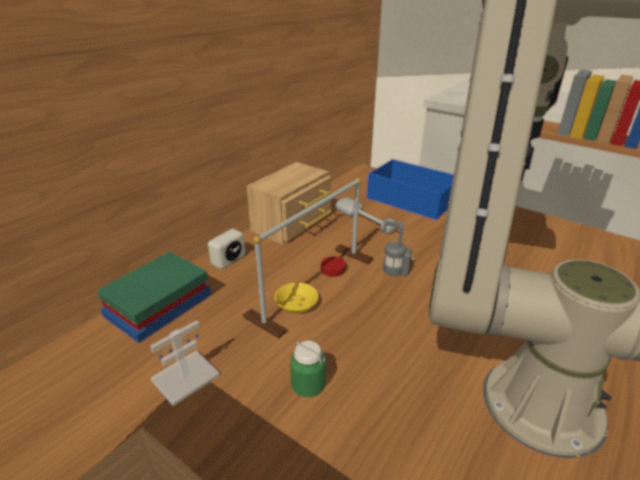

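The scene view shows the lantern at about (237,292), the dish at (332,254), the bar from (271,289) to (362,193) and the tin at (299,300). In the side view the bar runs (257,240)–(358,183) and the lantern is at (397,258).

```bash
cat > h.py <<'E'
from workcell import monitor, viewer, order, env
import cv2,numpy as np
from scipy.spatial.transform import Rotation as R
def ray(c,p):
    u=cv2.undistortPoints(np.array([[p]],float),c["K"],c["dist"])[0,0]
    q=np.asarray(c["rotation"]); M=R.from_quat(q[[1,2,3,0]]).as_matrix() if q.size==4 else q
    d=M@[u[0],u[1],1]; return np.asarray(c["eye"]),d/np.linalg.norm(d)
def plane(c,p,z):
    e,d=ray(c,p); return e+d*(z-e[2])/d[2]
def tri(c1,p1,c2,p2):
    e1,d1=ray(c1,p1);e2,d2=ray(c2,p2)
    t=np.linalg.lstsq(np.c_[d1,-d2],e2-e1,rcond=None)[0]
    a,b=e1+t[0]*d1,e2+t[1]*d2; return (a+b)/2,np.linalg.norm(a-b)
def proj(c,X):
    q=np.asarray(c["rotation"]);M=R.from_quat(q[[1,2,3,0]]).as_matrix()
    return cv2.projectPoints(np.atleast_2d(X).astype(float),cv2.Rodrigues(M.T)[0],-M.T@c["eye"],c["K"],c["dist"])[0][:,0]
E
python3 - <<'E'
from h import *
S=viewer.calibration("scene");D=viewer.calibration("side")
np.set_printoptions(precision=4,suppress=True)
print("bar far",tri(S,(362,193),D,(257,240)));print("bar near",tri(S,(271,289),D,(358,183)))
a=cv2.imread("pics/scene0.png");b=cv2.imread("pics/side0.png")
for n,c,im in(("scene",S,a),("side",D,b)):
    hsv=cv2.cvtColor(im,cv2.COLOR_BGR2HSV)
    for k,lo,hi,z in(("dish",(24,200,120),(32,255,255),.028),("tin",(0,220,90),(4,255,255),.024),("jar",(50,120,40),(75,255,255),.05)):
        m=cv2.inRange(hsv,lo,hi);N,_,st,ce=cv2.connectedComponentsWithStats(m)
        for i in np.argsort(-st[1:,4])[:2]+1: print(n,k,st[i],ce[i],plane(c,ce[i],z))
x=cv2.resize(a[255:325,200:290],(540,420),interpolation=cv2.INTER_CUBIC)
y=cv2.resize(b[210:290,360:440],(420,420),interpolation=cv2.INTER_CUBIC)
o=cv2.resize(np.hstack([x,y]),None,fx=.83,fy=.83);print(o.shape);cv2.imwrite("pics/l.png",o)
E
```

```text
bar far (array([0.6002, 0.1606, 0.2359]), np.float64(0.0003197791624345569))
bar near (array([ 0.5873, -0.2156,  0.233 ]), np.float64(0.0026787635242903974))
scene dish [315 243  34  26 415] [328.3325 256.9373] [0.5821 0.0407 0.028 ]
scene dish [334 242   9   7  17] [338.1765 244.6471] [0.5804 0.0944 0.028 ]
scene tin [287 289  24  22 366] [298.235  299.2951] [ 0.5953 -0.1239  0.024 ]
scene tin [453 239  32  47 135] [468.1852 263.3704] [0.9339 0.2845 0.024 ]
scene jar [ 421  210   64   73 1135] [450.6502 244.9683] [0.8613 0.2918 0.05  ]
scene jar [311 182  20  19 200] [320.64 191.81] [0.4241 0.212  0.05  ]
side tin [327 261   2   2   3] [327.3333 261.3333] [ 0.6112 -0.1143  0.024 ]
side tin [636  82   1   1   1] [636.  82.] [ 0.1309 -3.4001  0.024 ]
side jar [156 303   2   1   2] [156.5 303. ] [0.8131 0.3002 0.05  ]
side jar [299 378   2   2   2] [299.5 378.5] [0.3999 0.2733 0.05  ]
(349, 797, 3)
```

View pics/l.png

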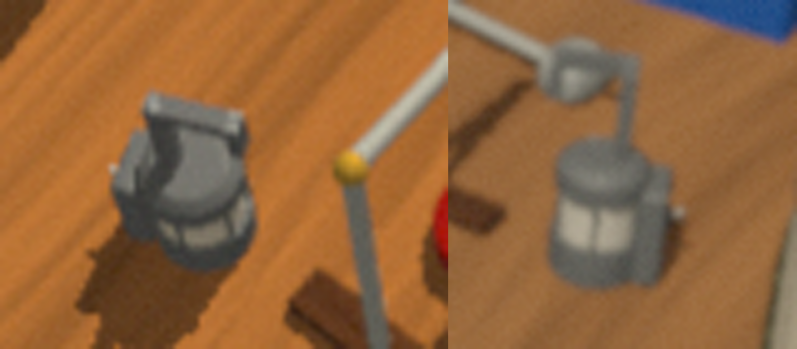

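```bash
python3 - <<'E'
from h import *
np.set_printoptions(precision=4,suppress=True)
S=viewer.calibration("scene");D=viewer.calibration("side")
B,e=tri(S,(230.5,276),D,(402.2,223.3));print("blade top",B,e)
L=plane(S,(248.2,278.5),B[2]);print("lip",L,L-B,np.degrees(np.arctan2(*(L-B)[[1,0]])))
print("dish",plane(S,(332,253),.028),plane(D,(297,296),.028))
for X in("wrist",): c=viewer.calibration(X);print(c["eye"],R.from_quat(np.asarray(c["rotation"])[[1,2,3,0]]).as_matrix())
E
```

```text
blade top [ 0.4488 -0.2248  0.152 ] 0.0004565679930686759
lip [ 0.4909 -0.2017  0.152 ] [0.0421 0.0231 0.    ] 28.713035257722833
dish [0.5828 0.0586 0.028 ] [0.5799 0.0593 0.028 ]
[ 0.3336 -0.4745  0.3741] [[ 0.4533 -0.845  -0.2838]
 [-0.8914 -0.4308 -0.141 ]
 [-0.0031  0.3169 -0.9485]]
```

The crop shows the bridge running from the blade end at scene px (230.5,276) to the lip at (248,278.5). That puts the lantern's yaw at about 29°. The tool has to make about half a turn to stay within j6's range at the rail, so I'll split it into two moves.

Emit:
{"api": "carry_out", "payload": {
  "plan": [
    [[0,0,0.4,60,100,60,85],[0,0,0.8,120,200,100,85],[0,0,1.6,150,250,120,85],[0,0,1.6,150,250,120,85],[0,0,1.6,150,250,120,85],[0,0,1.6,150,250,120,85],[0,0,1.6,150,250,120,85],[0,0,1.6,150,250,120,85],[0,0,1.6,150,250,120,85],[0,0,1.6,150,250,120,85],[0,0,1.6,150,250,120,85],[0,0,1.6,150,250,120,85],[0,0,1.6,150,250,120,85],[0,0,1.6,150,250,120,85],[0,0,1.6,150,250,120,85]]
  ]
}}

```text
clock: 1.6
tcp_pos: [0.4108, -0.2625, 0.3228]
orientation: [-0.0, 0.511, 0.86, 0.0]
wrist_force: [-0.0, -1.4, -0.5]
finger_gap: 0.0852
grip_force: 0.0
```

```bash
python3 - <<'E'
from h import *
import pickle
pickle.dump(viewer.calibration("wrist"),open("w1.pkl","wb"));cv2.imwrite("pics/w1.png",viewer.read_camera("wrist")[:,:,::-1])
E
```

Emit:
{"api": "carry_out", "payload": {
  "plan": [
    [[0,0,0.8,20,20,-20,85],[0,0,1.57,39,38,-30,85],[0,0,1.57,39,38,-30,85],[0,0,1.57,39,38,-30,85],[0,0,1.57,39,38,-30,85],[0,0,1.57,39,38,-30,85],[0,0,1.57,39,38,-30,85],[0,0,1.57,39,38,-30,85],[0,0,1.57,39,38,-30,85],[0,0,1.57,39,38,-30,85],[0,0,1.57,39,38,-30,85],[0,0,1.57,39,38,-30,85],[0,0,1.57,39,38,-30,85],[0,0,1.57,39,38,-30,85]]
  ]
}}

```text
clock: 3.05
tcp_pos: [0.4498, -0.2245, 0.2929]
orientation: [-0.0, -0.246, 0.969, 0.0]
wrist_force: [0.2, 0.4, -0.2]
finger_gap: 0.085
grip_force: 0.0
```

```bash
python3 - <<'E'
from h import *
import pickle
pickle.dump(viewer.calibration("wrist"),open("w2.pkl","wb"));b=viewer.read_camera("wrist")[:,:,::-1];cv2.imwrite("pics/w2.png",b)
a=cv2.imread("pics/w1.png");s=monitor.get_state();print(s["tcp_pos"],s["orientation"],s["joint_pos"])
cv2.imwrite("pics/w12.png",cv2.resize(np.hstack([a,b]),(800,300),interpolation=cv2.INTER_AREA))
E
```

```text
[ 0.44981821 -0.22452065  0.2929266 ] [ 4.89083939e-06 -2.46457949e-01  9.69153485e-01  4.23121247e-05] [-6.22805318e-01  1.61653394e-01  6.80610691e-02  1.47726249e+00
  6.19375097e-05 -1.12085284e+00]
```

View pics/w12.png

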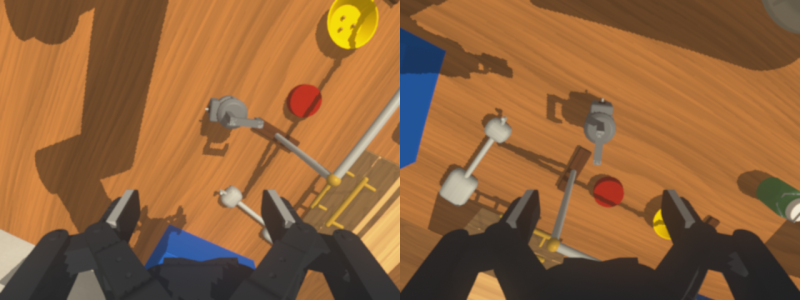

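The wrist views show the lantern at about (230,110) in the left picture and (600,120) in the right, with the hook pointing roughly away from the battery pack. I'll zoom in on both.

```bash
python3 - <<'E'
from h import *
a=cv2.imread("pics/w1.png");b=cv2.imread("pics/w2.png")
f=lambda i,x,y:cv2.resize(i[y:y+100,x:x+100] if 0 else i[y:y+133,x:x+133],(399,399),interpolation=cv2.INTER_CUBIC)
cv2.imwrite("pics/z.png",np.hstack([f(a,310,125),f(b,255,140)]))
E
```

```text
(no output)
```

View pics/z.png

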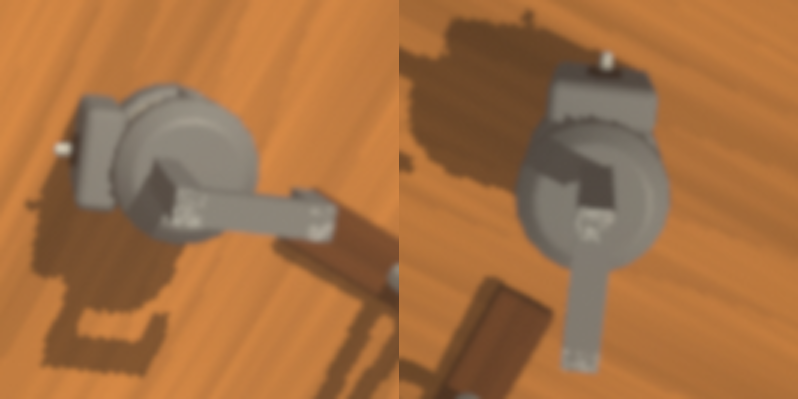

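The bridge top runs from (176,207) to (336,222) in the left crop, and from (196,209) to (181,371) within the right crop. I'll triangulate those points.

```bash
python3 - <<'E'
from h import *
import pickle
np.set_printoptions(precision=4,suppress=True)
A=pickle.load(open("w1.pkl","rb"));C=pickle.load(open("w2.pkl","rb"))
P=lambda o,x,y:(o[0]+x/3,o[1]+y/3)
B,e=tri(A,P((310,125),176,207),C,P((255,140),196,209));L,e2=tri(A,P((310,125),336,222),C,P((255,140),181,371))
print(B,e,L,e2,np.linalg.norm(L-B))
u=(L-B)[:2];yaw=np.arctan2(u[1],u[0]);u/=np.linalg.norm(u);m=((L+B)/2)[:2]
print(np.degrees(yaw),"blade pt",m-.022*u,"seat",m+.001*u)
q=monitor.get_state();t=R.from_quat(q["orientation"][[1,2,3,0]]).as_matrix();print("tool x",np.degrees(np.arctan2(t[1,0],t[0,0])),"tool y",np.degrees(np.arctan2(t[1,1],t[0,1])))
E
```

```text
[ 0.4456 -0.2261  0.156 ] 0.0007521136169734005 [ 0.4955 -0.2046  0.1553] 0.0009017542902392593 0.05431770387495022
23.301309548214746 blade pt [ 0.4503 -0.224 ] seat [ 0.4715 -0.2149]
tool x -151.4639793138821 tool y 118.53602082447928
```

Emit:
{"api": "carry_out", "payload": {
  "plan": [
    [[0,0,-0.09,-1,0,-30,50],[0,0,-0.09,-1,0,-65,50],[0,0,-0.09,-1,0,-100,50],[0,0,-0.09,-1,0,-130,50],[0,0,-0.09,-1,0,-155,50],[0,0,-0.09,-1,0,-175,50],[0,0,-0.09,-1,0,-188,50],[0,0,-0.09,-1,0,-192,50],[0,0,-0.09,-1,0,-192,50],[0,0,-0.09,-1,0,-192,50],[0,0,-0.09,-1,0,-192,30],[0,0,-0.09,-1,0,-192,20],[0,0,-0.09,-1,0,-192,15],[0,0,-0.09,-1,0,-192,5],[0,0,-0.09,-1,0,-192,5],[0,0,-0.09,-1,0,-192,5],[0,0,-0.09,-1,0,-192,5]]
  ],
  "squeeze": 40
}}

```text
clock: 4.8
tcp_pos: [0.4493, -0.2249, 0.1015]
orientation: [0.0, -0.203, 0.979, -0.001]
wrist_force: [0.2, -0.5, 4.0]
finger_gap: 0.0113
grip_force: 40.8
```

Emit:
{"api": "carry_out", "payload": {
  "plan": [
    [[0,0,0,0,0,4,5],[0,0,0,0,0,15,5],[0,0,0,0,0,35,5],[0,0,0,0,0,60,5],[0,0,-0.03,0,10,85,5],[0,0,-0.06,2,28,108,5],[0,0,-0.1,6,50,125,5],[0,0,-0.15,11,75,135,5],[0,0,-0.2,16,100,140,5],[0,0,-0.25,21,125,140,5],[0,0,-0.3,26,150,140,5],[0,0,-0.34,31,175,140,5],[0,0,-0.38,36,200,140,5],[0,0,-0.41,40,225,140,5],[0,0,-0.43,43,248,140,5],[0,0,-0.44,45,266,140,5],[0,0,-0.44,46,278,140,5],[0,0,-0.44,46,284,140,5],[0,0,-0.44,46,284,140,5],[0,0,-0.44,46,284,140,5]]
  ]
}}

```text
clock: 6.8
tcp_pos: [0.4947, 0.059, 0.2409]
orientation: [-0.0, 0.016, 1.0, -0.0]
wrist_force: [0.6, 0.5, -3.6]
finger_gap: 0.0113
grip_force: 39.8
```

```bash
python3 - <<'E'
from h import *
a=viewer.read_camera("scene")[:,:,::-1];b=viewer.read_camera("side")[:,:,::-1];w=viewer.read_camera("wrist")[:,:,::-1]
for n,i in(("s2",a),("d2",b),("w3",w)):cv2.imwrite(f"pics/{n}.png",i)
s=monitor.get_state();print(s["tcp_pos"],s["joint_pos"],s["wrist_force"],s["ft_torque"],s["finger_gap"])
f=lambda i,x,y:cv2.resize(i[y:y+150,x:x+200],(400,300),interpolation=cv2.INTER_CUBIC)
o=np.vstack([np.hstack([f(a,220,160),f(b,220,160)]),np.hstack([cv2.resize(w,(400,300)),cv2.resize(b,(400,300))])]);cv2.imwrite("pics/c.png",o)
E
```

```text
[0.49477413 0.05879243 0.24091798] [-4.29220952e-02  1.55146827e-01 -6.57010631e-02  1.35007475e+00
 -9.58378720e-05 -1.10358310e-02] [ 0.40879107  0.55906668 -3.6938467 ] [ 0.0026706  0.0027304 -0.0233203] 0.011148639998944955
```

View pics/c.png

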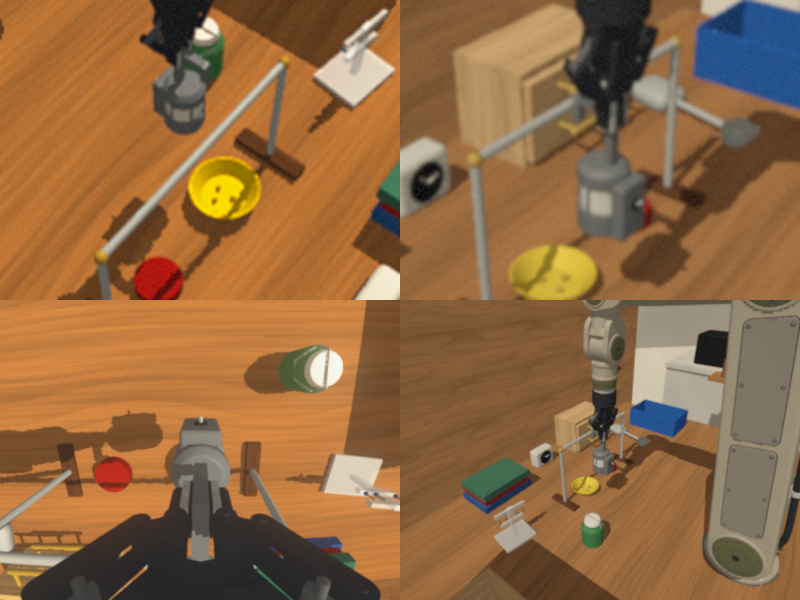

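The lantern is held upright. The rail end caps are at scene (362.5,191) and (270.5,288), and side (257,239) and (357.5,181). I'll refine the caps and dish with colour masks.

```bash
python3 - <<'E'
from h import *
np.set_printoptions(precision=4,suppress=True)
S=viewer.calibration("scene");D=viewer.calibration("side")
def cap(f,p):
    i=cv2.imread(f);h=cv2.cvtColor(i,cv2.COLOR_BGR2HSV);x,y=int(p[0])-6,int(p[1])-6
    m=cv2.inRange(h[y:y+13,x:x+13],(14,120,90),(32,255,255)).astype(float)
    h2=h[y:y+13,x:x+13].astype(float); bgr=i[y:y+13,x:x+13].astype(float)
    w=((h2[...,0]>17)&(h2[...,0]<32)&(h2[...,1]>130)).astype(float)
    Y,X=np.mgrid[:13,:13];return ((w*X).sum()/w.sum()+x,(w*Y).sum()/w.sum()+y),w.sum()
c=[cap("pics/s2.png",(362.5,191)),cap("pics/d2.png",(257,239)),cap("pics/s2.png",(270.5,288)),cap("pics/d2.png",(357.5,181))];print(c)
F,e=tri(S,c[0][0],D,c[1][0]);N,e2=tri(S,c[2][0],D,c[3][0]);print(F,e,N,e2,np.linalg.norm(F-N),"yaw",np.degrees(np.arctan2(-(F-N)[0],(F-N)[1])))
h=cv2.cvtColor(cv2.imread("pics/s2.png"),cv2.COLOR_BGR2HSV);m=cv2.inRange(h,(22,150,60),(34,255,255))
k=max(cv2.findContours(m,0,1)[0],key=cv2.contourArea);r=cv2.fitEllipse(cv2.convexHull(k));print(r,plane(S,r[0],.02))
print("bar x at y=.06",N+(F-N)*(.06-N[1])/(F-N)[1])
print("proj bar z.24",proj(S,[[.5996,.16,.24],[.5873,-.2156,.24]]),proj(D,[[.5996,.16,.24],[.5873,-.2156,.24]]))
E
```

```text
[((np.float64(362.15), np.float64(190.15)), np.float64(20.0)), ((np.float64(256.3829787234043), np.float64(239.10638297872342)), np.float64(47.0)), ((np.float64(269.94444444444446), np.float64(288.47222222222223)), np.float64(36.0)), ((np.float64(358.3076923076923), np.float64(179.6153846153846)), np.float64(13.0))]
[0.597  0.1651 0.2416] 0.0002141450902084916 [ 0.5881 -0.2186  0.2416] 0.0015386291714672034 0.3838009938574909 yaw -1.334718175116474
((331.78955078125, 253.68325805664062), (30.952919006347656, 35.72010040283203), 91.95947265625) [0.5812 0.0602 0.02  ]
bar x at y=.06 [0.5946 0.06   0.2416]
proj bar z.24 [[361.7909 192.1389]
 [270.221  287.6751]] [[257.1757 238.3267]
 [357.6428 180.6329]]
```

Emit:
{"api": "carry_out", "payload": {
  "plan": [
    [[0,0,0.01,5,1,0,5],[0,0,0.01,15,1,0,5],[0,0,0.01,27,1,0,5],[0,0,0.01,40,1,0,5],[0,0,0.01,52,1,0,5],[0,0,0.01,62,1,0,5],[0,0,0.01,70,1,0,5],[0,0,0.01,74,1,0,5],[0,0,0.01,74,1,0,5],[0,0,0.01,74,1,0,5],[0,0,0.01,74,1,0,5]]
  ]
}}

```text
clock: 8.05
tcp_pos: [0.5684, 0.0606, 0.2411]
orientation: [-0.0, 0.01, 1.0, 0.0]
wrist_force: [0.3, -0.3, -1.9]
finger_gap: 0.0113
grip_force: 39.8
```

```bash
python3 - <<'E'
from h import *
a=viewer.read_camera("scene")[:,:,::-1];b=viewer.read_camera("side")[:,:,::-1]
s=monitor.get_state();print(s["tcp_pos"],s["wrist_force"])
f=lambda i,x,y:cv2.resize(i[y:y+100,x:x+100],(400,400),interpolation=cv2.INTER_CUBIC)
cv2.imwrite("pics/e.png",np.hstack([f(a,285,185),f(b,255,170)]))
E
```

```text
[0.56850132 0.06055179 0.2411659 ] [-0.20555949 -0.02203951 -3.21396932]
```

View pics/e.png

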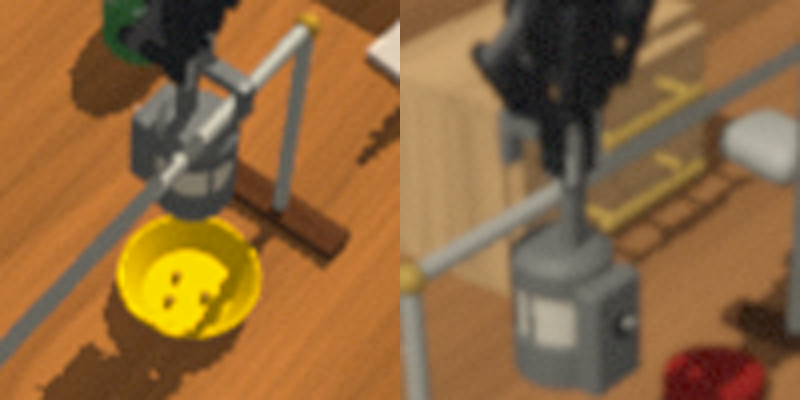

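The rail lies between the blade and the lip, with the bridge above it, so I'll lower it.

Emit:
{"api": "carry_out", "payload": {
  "plan": [
    [[0,0,0,0,0,-3,5],[0,0,0,0,0,-9,5],[0,0,0,0,0,-16,5],[0,0,0,0,0,-23,5],[0,0,0,0,0,-28,5],[0,0,0,0,0,-31,5],[0,0,0,0,0,-33,5],[0,0,0,0,0,-33,5],[0,0,0,0,0,-33,5],[0,0,0,0,0,-33,5]]
  ]
}}

```text
clock: 9.15
tcp_pos: [0.569, 0.0605, 0.2082]
orientation: [0.0, 0.01, 1.0, 0.0]
wrist_force: [-0.1, 0.0, -2.1]
finger_gap: 0.0111
grip_force: 39.8
```

Emit:
{"api": "carry_out", "payload": {
  "plan": [
    [[0,0,0,0,0,-1,5],[0,0,0,0,0,-1,5],[0,0,0,0,0,-2,5],[0,0,0,0,0,-2,5],[0,0,0,0,0,-2,5]]
  ]
}}

```text
clock: 9.65
tcp_pos: [0.5688, 0.0605, 0.2059]
orientation: [-0.0, 0.01, 1.0, 0.0]
wrist_force: [0.6, -0.4, -2.2]
finger_gap: 0.0112
grip_force: 39.8
```

Emit:
{"api": "carry_out", "payload": {
  "plan": [
    [[0,0,0,0,0,-1,5],[0,0,0,0,0,-1,5],[0,0,0,0,0,-2,5],[0,0,0,0,0,-2,5],[0,0,0,0,0,-2,5]]
  ]
}}

```text
clock: 10.15
tcp_pos: [0.5688, 0.0605, 0.2039]
orientation: [-0.0, 0.01, 1.0, 0.0]
wrist_force: [-1.1, 0.3, -3.3]
finger_gap: 0.011
grip_force: 39.8
```

Emit:
{"api": "carry_out", "payload": {
  "plan": [
    [[0,0,0,0,0,-1,5],[0,0,0,0,0,-1,5],[0,0,0,0,0,-1,5],[0,0,0,0,0,-1,5]]
  ]
}}

```text
clock: 10.55
tcp_pos: [0.5688, 0.0605, 0.2029]
orientation: [-0.0, 0.01, 1.0, 0.0]
wrist_force: [0.6, -0.1, -2.6]
finger_gap: 0.0113
grip_force: 39.8
```

Emit:
{"api": "carry_out", "payload": {
  "plan": [
    [[0,0,0,0,0,-1,5],[0,0,0,0,0,-1,5],[0,0,0,0,0,-1,5],[0,0,0,0,0,-1,5]]
  ]
}}

```text
clock: 10.95
tcp_pos: [0.569, 0.0605, 0.2022]
orientation: [0.0, 0.01, 1.0, 0.0]
wrist_force: [-0.6, 0.6, -0.4]
finger_gap: 0.0113
grip_force: 40.2
```

Emit:
{"api": "carry_out", "payload": {
  "plan": [
    [[0,0,0,0,0,-1,5],[0,0,0,0,0,-1,5],[0,0,0,0,0,-1,5],[0,0,0,0,0,-1,5]]
  ]
}}

```text
clock: 11.35
tcp_pos: [0.5691, 0.0605, 0.2019]
orientation: [0.001, 0.01, 1.0, 0.0]
wrist_force: [-2.7, -0.6, 5.8]
finger_gap: 0.0114
grip_force: 40.9
```

The hook is on the rail: the force turned from −2.6 to +5.8 N. I'll now ease it into the lean, pivoting about the rail and unloading slightly.

Emit:
{"api": "carry_out", "payload": {
  "plan": [
    [[0,-0.01,0,0.4,0,0,5],[0,-0.03,0,1.2,0,-0.3,5],[-0.001,-0.055,0,2.2,0,-0.8,5],[-0.002,-0.08,0,3.2,0,-1.4,5],[-0.003,-0.105,0,4.1,0,-1.9,5],[-0.003,-0.13,0,5.1,0,-2.4,5],[-0.004,-0.155,0,6.1,0,-2.9,5],[-0.004,-0.18,0,7.1,0,-3.4,5],[-0.005,-0.205,0,8.1,0,-3.9,5],[-0.006,-0.225,0,9,0,-4.3,5],[-0.006,-0.24,0,9.7,0,-4.6,5],[-0.006,-0.248,0,10,0,-4.8,5],[-0.006,-0.248,0,10,0,-4.8,5],[-0.006,-0.248,0,10,0,-4.8,5],[-0.006,-0.248,0,10,0,-4.8,5]]
  ]
}}

```text
clock: 12.85
tcp_pos: [0.579, 0.0605, 0.1965]
orientation: [0.124, 0.01, 0.992, -0.002]
wrist_force: [-1.2, -0.4, 3.7]
finger_gap: 0.0114
grip_force: 40.8
```

```bash
python3 - <<'E'
from h import *
a=viewer.read_camera("scene")[:,:,::-1];b=viewer.read_camera("side")[:,:,::-1]
for i in range(5):
    s=monitor.get_state();print(s["tcp_pos"],s["wrist_force"],s["ft_torque"]);viewer.read_camera("wrist")
f=lambda i,x,y:cv2.resize(i[y:y+100,x:x+100],(400,400),interpolation=cv2.INTER_CUBIC)
cv2.imwrite("pics/g.png",np.hstack([f(a,285,185),f(b,255,170)]))
E
```

```text
[0.57903649 0.06047657 0.19648814] [-1.02382184 -1.09920976  6.05656818] [-0.10252152 -0.01912005  0.0030926 ]
[0.57903587 0.06047068 0.19648034] [-1.39511258 -0.90709942  5.35619145] [-0.05118732 -0.02791918 -0.01313242]
[0.57905067 0.06048362 0.19648645] [-1.61186337e+00  4.51683095e-03  5.53243154e+00] [-0.0289327  -0.03781614 -0.09946648]
[0.57904141 0.06048375 0.19647947] [-0.94578099 -1.04529261  5.03253549] [-0.08561986 -0.02410451  0.02360467]
[0.57901736 0.06049291 0.19644709] [-8.08575621e-01 -4.37803723e-03  6.44062624e+00] [-0.07882943 -0.03049884 -0.00761826]
```

View pics/g.png

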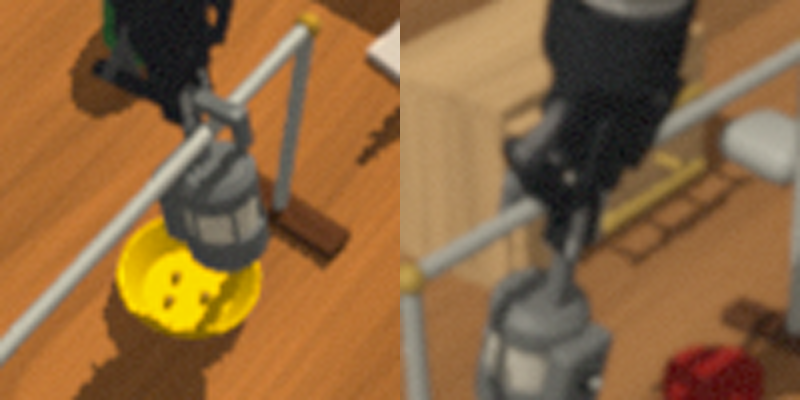

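It leans with the hook seated on the rail. Next I'll lighten the vertical load and grip, then open slowly.

Emit:
{"api": "carry_out", "payload": {
  "plan": [
    [[0,0,0,0,0,0.4,5],[0,0,0,0,0,0.8,5],[0,0,0,0,0,0.8,5],[0,0,0,0,0,0.8,8],[0,0,0,0,0,0.8,10],[0,0,0,0,0,0.8,10.5]]
  ],
  "squeeze": 20
}}

```text
clock: 13.8
tcp_pos: [0.5786, 0.0605, 0.1966]
orientation: [0.123, 0.01, 0.992, -0.002]
wrist_force: [1.7, 0.2, 0.7]
finger_gap: 0.0107
grip_force: 40.4
```

Emit:
{"api": "carry_out", "payload": {
  "plan": [
    [[0,0,0,0,0,0,10.8],[0,0,0,0,0,0,11],[0,0,0,0,0,0,11.2],[0,0,0,0,0,0,11.4],[0,0,0,0,0,0,11.5],[0,0,0,0,0,0,11.6],[0,0,0,0,0,0,11.7],[0,0,0,0,0,0,11.8]]
  ]
}}

```text
clock: 14.6
tcp_pos: [0.5785, 0.0605, 0.1966]
orientation: [0.123, 0.01, 0.992, -0.002]
wrist_force: [0.4, 0.5, -0.3]
finger_gap: 0.0116
grip_force: 8.6
```

Emit:
{"api": "carry_out", "payload": {
  "plan": [
    [[0,0,0,0,0,0,11.9],[0,0,0,0,0,0,11.9],[0,0,0,0,0,0,12],[0,0,0,0,0,0,12],[0,0,0,0,0,0,12.1],[0,0,0,0,0,0,12.1],[0,0,0,0,0,0,12.2],[0,0,0,0,0,0,12.2],[0,0,0,0,0,0,12.3],[0,0,0,0,0,0,12.3],[0,0,0,0,0,0,12.4],[0,0,0,0,0,0,12.4]]
  ]
}}

```text
clock: 15.8
tcp_pos: [0.5789, 0.0605, 0.197]
orientation: [0.124, 0.01, 0.992, -0.002]
wrist_force: [0.3, -0.1, 0.5]
finger_gap: 0.0126
grip_force: 0.0
```

Emit:
{"api": "carry_out", "payload": {
  "plan": [
    [[0,0,0,0,0,0,12.8],[0,0,0,0,0,0,13.2],[0,0,0,0,0,0,13.6],[0,0,0,0,0,0,14],[0,0,0,0,0,0,15],[0,0,0,0,0,0,16],[0,0,0,0,0,0,18],[0,0,0,0,0,0,20],[0,0,0,0,0,0,24],[0,0,0,0,0,0,28],[0,0,0,0,0,0,32],[0,0,0,0,0,0,36],[0,0,0,0,0,0,40],[0,0,0,0,0,0,45],[0,0,0,0,0,0,45],[0,0,0,0,0,0,45]]
  ]
}}

```text
clock: 17.4
tcp_pos: [0.5788, 0.0605, 0.1969]
orientation: [0.124, 0.01, 0.992, -0.002]
wrist_force: [-0.3, 0.1, 1.1]
finger_gap: 0.0451
grip_force: 0.0
```

```bash
python3 - <<'E'
from h import *
a=viewer.read_camera("scene");P=[]
for i in range(6):
    viewer.read_camera("side")
b=viewer.read_camera("scene")
d=cv2.absdiff(a,b)[185:285,285:385].max(2);print("moved px",(d>40).sum(),d.mean(),monitor.get_state()["wrist_force"])
cv2.imwrite("pics/h.png",np.hstack([cv2.resize(x[185:285,285:385,::-1],(400,400),interpolation=cv2.INTER_CUBIC) for x in(b,viewer.read_camera("side")[:, :][ -15:-15+0 or None] if 0 else b)]) if 0 else np.hstack([cv2.resize(b[185:285,285:385,::-1],(400,400)),cv2.resize(viewer.read_camera("side")[170:270,255:355,::-1],(400,400))]))
E
```

```text
moved px 0 3.2296 [ 0.39650581 -0.57353775 -0.12778784]
```

View pics/h.png

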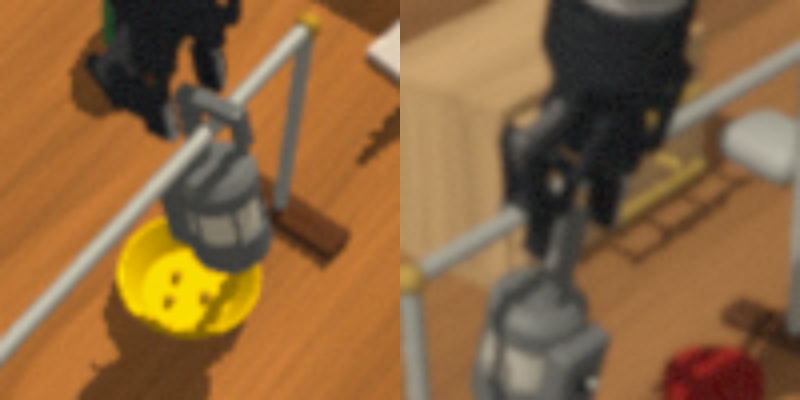

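The lantern hangs still at its lean with the fingers clear on both sides. I'll withdraw along the tool axis.

Emit:
{"api": "carry_out", "payload": {
  "plan": [
    [[0,0,0,-1,0,4,45],[0,0,0,-3,0,12,45],[0,0,0,-6,0,23,45],[0,0,0,-9,0,36,45],[0,0,0,-13,0,50,45],[0,0,0,-17,0,66,45],[0,0,0,-22,0,85,45],[0,0,0,-30,0,105,45],[0,0,0,-40,0,125,45],[0,0,0,-50,0,140,45],[0,0,0,-50,0,140,45],[0,0,0,-50,0,140,45],[0,0,0,-50,0,140,45],[0,0,0,-50,0,140,45],[0,0,0,-50,0,140,45]]
  ]
}}

```text
clock: 19.35
tcp_pos: [0.5287, 0.0605, 0.3359]
orientation: [0.123, 0.01, 0.992, -0.002]
wrist_force: [0.2, 0.7, -0.2]
finger_gap: 0.0449
grip_force: 0.0
```

```bash
python3 - <<'E'
from h import *
F=[]
for i in range(12): F.append(viewer.read_camera("scene")[185:285,285:385])
print([(int((cv2.absdiff(F[0],f).max(2)>40).sum())) for f in F])
cv2.imwrite("pics/i.png",np.hstack([cv2.resize(F[-1][:,:,::-1],(400,400)),cv2.resize(viewer.read_camera("side")[170:270,255:355,::-1],(400,400))]))
E
```

```text
[0, 0, 0, 0, 0, 0, 0, 0, 0, 0, 0, 0]
```

View pics/i.png

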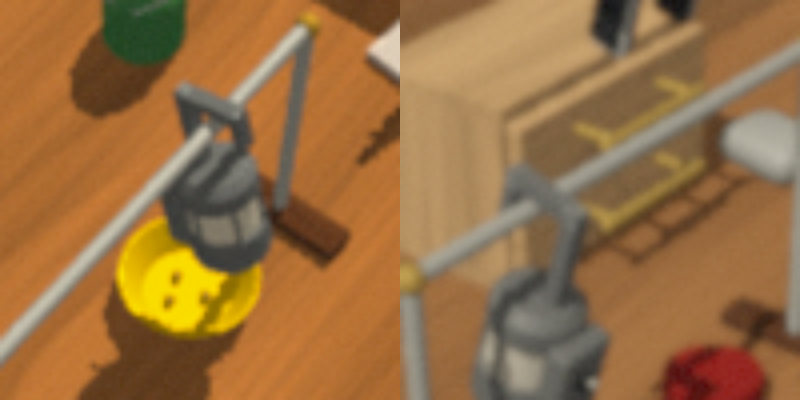

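The lantern hangs still on the rail and the gripper is clear, so I'm handing the job in.

```bash
python3 -c "
from workcell import order
print(order.hand_in())"
```

```text
the job is handed in; nothing more can be done
None
```

I hung the lantern on the rail over the yellow dish and let it go at its lean. The last pictures show it still and the gripper clear, and I handed the job in at about 20 s; no verdict came back.

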